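Pulse the bench demagnetiser and open its pot

TASK

A tap holder is waiting in the bench demagnetiser's steel pot. With the lid still seated on the pot, press the console's guarded push button fully down and let it come right back up; then take the lid off the pot, whose far edge is caught under a clip so that it must be tipped up from its side grip, and lay it gently, flat and grip side up, on the middle of the black rubber mat. Leave the tap holder in the pot and the other loose things on the bench where they are.

Things in the scene. Friction and masses are not known exactly. Their poses are not given: they have to be found in the camera images.
- console: fixed white-painted control box, 150 deep (x -70 to 80) x 130 wide (y) x 143 tall, origin on its underside. Its front (-x side) is a desk-like face sloping up at 40 degrees from z 55 at x = -70; the push button is in its middle
- pulse_top (a point): centre of the top of the push button: a black round cap, 32 diameter, in a 48 steel housing. Its z axis is the push axis, pointing out of the button: 40 degrees from vertical, leaning to console -x. Come in along this axis, tool tilted 40 degrees
- guard_bar (a point): middle of the front bar of the steel guard over the button. Two bars, 6 thick, 116 long along console y, 56 above the button top: this one 16 in front of the button centre (-x), the other 7 behind it, joined by side bars at y = +-58. They block a tool coming straight down; along the button axis there is 20 of room below this bar
- pulse (a joint): travel of the button in m: 0 is up, 0.008 is fully down; a spring returns it, 5 N hold it fully down
- pot: fixed open round steel pot: outer diameter 100, inner 92, rim 90 above the table, inner floor at 14, on a foot 124 in diameter and 10 thick; origin at the middle of its underside. Its clip is at its +x side
- clip (a point): underside of the tip of the bent steel clip fixed to the far side of the pot (pot +x 44, z 99). The clip is 24 wide, reaches from here out to x = 62, 4 thick, with an upright at x = 58 to 62: it overhangs the lid edge by 8, with 5 of play above the disc
- lid: loose aluminium lid, 120 g: disc 104 diameter, z 8 to 12; plug below, 84 diameter, z 0 to 8; origin at the middle of the plug underside, z up. Black grip at its -x side: x -91 to -47, 18 wide (y), z 10 to 24. On the pot its origin is 82 above the table, its x along the pot x. To free it: grip end up 15 to 20 degrees, draw 15 mm or more to the grip side, then lift
- holder: loose steel tap holder, 32 diameter, 50 tall, standing in the pot, hidden under the lid; origin at the middle of its underside
- mat: fixed black rubber mat, 220 (x) x 200 (y), 4 thick; origin at the middle of its underside
- spanner: bystander: open-ended steel spanner, 160 long, lying
- clamp: bystander: red G-clamp lying flat, about 150 x 100 x 15
- oiler: bystander: white plastic oil bottle with a pointed spout, 64 diameter, 170 tall, standing; origin at the middle of its underside
- parallel: bystander: ground steel bar, 30 x 160 x 16, lying
- brush: bystander: bench brush, 180 long, lying
- nut: bystander: dark steel shouldered collar nut, 40 diameter, 45 tall, standing
Not all that is in view belongs to the job. There is more than one size of the lid; the job needs the middle-sized. What is shaped like the console but turquoise is not meant.

How it is judged:
On the way, in this order (a step that is already met when the one before it is completed fails the run):
1. the button is pressed fully down (over 7 of its 8 mm) with the lid seated on the pot (value of joint pulse above 0.007 m and z of lid in the frame of pot between 0.076 and 0.09 m and horizontal distance between lid and pot below 0.009 m and angle between lid's own z axis and vertical below 0.1 rad), for 0.1 s.
2. the button is back up with the lid still seated (value of joint pulse below 0.0015 m and z of lid in the frame of pot between 0.076 and 0.09 m and horizontal distance between lid and pot below 0.009 m and angle between lid's own z axis and vertical below 0.1 rad), for 0.1 s.
3. the lid is off and clear of the pot (distance between lid and pot above 0.16 m), for 0.1 s.
At the end, for the whole second after the job is handed in: the button is up (within 1.5 mm); the lid lies flat on its plug, grip side up (within 0.1 rad), its centre within 50 mm of the mat's centre, at rest and released; the tap holder is still in the pot (within 45 mm of its axis, below its rim) (value of joint pulse below 0.0015 m and horizontal distance between lid and mat below 0.05 m and z of lid in the frame of mat below 0.009 m and angle between lid's own z axis and vertical below 0.1 rad and linear speed of lid below 0.02 m/s and horizontal distance between holder and pot below 0.045 m and z of holder in the frame of pot below 0.07 m); the robot touches nothing.
It fails at once if a loose bystander was moved more than 40 mm (distance of any of spanner, clamp, oiler, parallel, brush, nut from where it was at the start of the episode above 0.04 m).
It fails at once if the lid was dropped or thrown (faster than 0.8 m/s out of the fingers) (contact force between lid and the fingers below 0.1 N and linear speed of lid above 0.8 m/s).
It also fails if it takes over 64 s, if anything falls off the work surface, if the arm or the gripper's body presses on something with over 40 N, if the wrist force passes 120 N, or if a joint passes its speed limit or range.

ROBOT

A 6-joint arm with a two-finger parallel gripper is mounted at the origin on the work surface. World frame = base frame: x ahead of the robot, y to its left, z up, the work surface at z = 0. Lengths are in m, angles in rad, forces in N, time in s.
With the tool pointing down it reaches from about 0.35 to 0.975 m from the base axis. Payload 4.9 kg.
Tool frame: the origin (TCP) lies midway between the tips of the shut fingers; the grasp point (between the pads) lies 19 mm behind it; z points along the fingers, y is the line along which they close (so a half turn about z gives the same grasp; the last joint's range is limited). The gripper opens to 85 mm and grips with 20 to 120 N. Pads are 22 mm wide; open, the fingers measure 114 mm over their backs; the gripper's body (76 mm by 85 mm) begins 54 mm behind the grasp point. The pads swing forward as they close: fully open they stand 13 mm farther back than shut.
Start: joints at [1.063, 0.053, 1.613, -0, 1.476, -0.119], TCP at [0.237, 0.578, 0.231] pointing down, gripper open.
Joint ranges: [-3.01, 3.01], [-1.01, 2.22], [0.06, 2.58], [-1.02, 4.17], [0.09, 2.62], [-3.14, 3.14]. Speed limits (rad/s): [2.57, 2.57, 3.14, 3.14, 3.14, 3.14].

INTERFACE

Orientations are given as a unit quaternion [w, x, y, z].
In Python, from plant import state, grab_frame, job_done, cut_out, place_of gives the robot as it stands.
- The arm moves only by the tool jog_arm, never from a script. Its argument "motion" is text: rows parted by semicolons, each of 7 numbers parted by spaces: the opening in per cent of the stroke, from 0 (shut) to 100 (fully open), then the shift along the tool's x, y, z as a fraction of full scale, then the turn, a rotation vector about the tool's x, y, z as a fraction of full scale. A call has exactly 5 rows; each row is the pose to reach, as a shift and turn from the pose commanded when the call began, along the tool's axes at that moment; what a row does not reach only later rows make up. Full scale, the value 1, is 50 cm for a shift and 1.5 rad for a turn. A row lasts 1/8 s, in which the tool goes at most 62.5 mm and 10.7 degrees, less where a joint would pass 70% of its speed; a pose out of reach is approached as far as the arm can. A call with a number of a shift or a turn outside -1 to 1 is refused whole. A call with a gripper value outside its range is refused whole. The fingers move at their own pace and stop on an object; the grip force is fixed at half the most. Time passes only in rows, so rows that repeat a pose let the fingers close, or fill a call up. It gives the time, the measured TCP pose, the force, the opening and the grip force at its end, in the units of the state.
- state(): the state, without advancing time (a new reading comes with each control period).
- grab_frame(name): name is "scene" or "top" or "wrist"; returns a dict with "color" (420x560x3 uint8, red, green, blue), "range_z" (420x560 float32, m along the optical axis (not along the pixel's ray), 0 where there is no reading), "intrinsics" (3x3 intrinsics, pixels), "k1" (the pictures are not rectified: a ray, as slopes to the right and down, at radius r is drawn at 1 + k1 r^2 times it, then the intrinsics apply), "world_from_camera" (4x4, takes a point from camera to world coordinates). Camera axes: x right, y up, looking along -z (the intrinsics and any distortion apply to the point x, -y, -z); pixel columns grow to the right and rows downward; lengths in m; the calibration is good to about 2 mm. A picture is of the moment at which its call begins.
- job_done(): hands the job in; it is judged then, once.
Trained networks look in the newest picture that a camera, given by its name, has taken for a name from the list of things; names that differ only in an ending like _2 or _b are one class to them, and where a whole thing is asked for, a point or a joint stands for the part that bears it (a point fixed in the world has none). Each returns a list of dicts, best first, with "p" (0 to 1); they miss things now and then, are a little off and sometimes report something else, mostly with a low value. They report only what shows in the picture. A call takes as long as a camera call. They do not tell look-alikes from the thing itself.
- cut_out(camera, thing): "pixels" (420x560 bool, what is visible of it).
- place_of(camera, thing): "at" ([x, y, z] in m, in world coordinates, good to about 4 mm: a listed point, or the origin of a listed thing).
The state is a dict: "time": time; "joint_pos": joint angles; "joint_vel": joint speeds; "joint_efforts": joint torques, N m; "tool_pos": TCP position; "tool_rot": TCP orientation; "contact_force": force on the tool from outside, world axes, zero at the start; "ft_torque": the same for the moment, N m; "gripper_width": opening from 0.0 (shut) to 1.0 (fully open); "grasp_force": force on a finger pad.
Only numpy, scipy, OpenCV 4.12 (cv2) and the standard library are available. Lean on these libraries where they do the work, as an engineer would, in place of code of your own. Each camera call takes 0.05 s, during which the arm holds its last target. There are 200 camera calls.

## Working session

There is one attempt and no reset: what is moved stays moved. The work goes in short steps, Python scripts to look and compute and a tool call to move; the robot and the scene stay as the last step left them, time stands still between calls to the robot, and variables do not carry over. Pictures are saved under pics/ and viewed, at most 10 in all, crops included, and the job is handed in when it is done.

Besides the shell and the picture viewer there is one more tool, called after "Call:" as name(argument=value, ...), one argument or row to a line, values as JSON. jog_arm: Moves the arm, as the interface text tells. Shift numbers are shares of 50 cm and turn numbers shares of 1.5 rad, none past 1 either way. Its arguments: {"type":"object","properties":{"motion":{"type":"string"}},"required":["motion"]}

```bash
mkdir -p pics; cat > h.py <<'E'
import numpy as np,cv2
from plant import state,grab_frame,job_done,cut_out,place_of
from scipy.spatial.transform import Rotation as R
def pose():
    s=state();q=s['tool_rot'];return np.array(s['tool_pos']),R.from_quat([q[1],q[2],q[3],q[0]])
def cloud(f):
    K=f['intrinsics'];h,w=f['range_z'].shape
    u,v=np.meshgrid(np.arange(w),np.arange(h))
    D=np.array([f['k1'],0,0,0,0],float)
    p=cv2.undistortPoints(np.stack([u,v],-1).reshape(-1,1,2).astype(float),np.array(K,float),D).reshape(h,w,2)
    z=f['range_z'];P=np.stack([p[...,0]*z,-p[...,1]*z,-z],-1)
    T=np.array(f['world_from_camera']);return P@T[:3,:3].T+T[:3,3]
def pix(f,X):
    T=np.linalg.inv(f['world_from_camera']);c=T[:3,:3]@np.array(X)+T[:3,3]
    x,y=c[0]/-c[2],-c[1]/-c[2];r=1+f['k1']*(x*x+y*y);K=f['intrinsics']
    return K[0][0]*x*r+K[0][2],K[1][1]*y*r+K[1][2]
def save(f,n,crop=None,s=1):
    im=f['color'][...,::-1]
    if crop: a,b,c,d=crop; im=im[b:d,a:c]
    cv2.imwrite('pics/'+n,cv2.resize(im,None,fx=s,fy=s,interpolation=cv2.INTER_CUBIC))
def rel(p,r,tp,tr):
    "shift and turn fractions"
    return np.round(r.inv().apply(np.array(tp)-p)/.5,4),np.round((r.inv()*tr).as_rotvec()/1.5,4)
E
python3 - <<'E'
from h import *
a=grab_frame('scene');b=grab_frame('top')
im=np.hstack([a['color'],b['color']])[...,::-1]
save(a,'scene.png',s=1.4);save(b,'top.png',s=1.4)
np.set_printoptions(precision=3,suppress=True)
for c,f in(('top',b),('scene',a)):
  for t in['console','pulse_top','guard_bar','pot','clip','lid','mat','oiler','clamp','nut','spanner','parallel','brush']:
    for d in place_of(c,t)[:4]:
        if d['p']>.2: print(c,t,round(d['p'],2),np.array(d['at']),np.round(pix(f,d['at'])))
print(state()['time'])
E
```

```text
top console 0.93 [ 0.252 -0.379  0.001] [401. 283.]
top console 0.91 [ 0.502 -0.282 -0.002] [369. 202.]
top console 0.53 [ 0.451 -0.275  0.171] [378. 214.]
top pulse_top 0.5 [ 0.223 -0.371  0.111] [408. 297.]
top guard_bar 0.71 [ 0.207 -0.366  0.175] [413. 305.]
top guard_bar 0.65 [ 0.45  -0.276  0.169] [378. 215.]
top pot 0.53 [ 0.535 -0.019  0.   ] [285. 191.]
top clip 0.77 [ 0.577 -0.047  0.099] [294. 172.]
top lid 0.89 [ 0.539 -0.021  0.088] [285. 186.]
top lid 0.88 [0.204 0.27  0.003] [190. 297.]
top lid 0.29 [ 0.751 -0.203 -0.001] [343. 123.]
top mat 0.72 [0.504 0.291 0.003] [185. 200.]
top mat 0.23 [ 0.702 -0.383  0.   ] [400. 139.]
top oiler 0.81 [ 0.739  0.187 -0.   ] [220. 127.]
top clamp 0.72 [ 0.752 -0.199  0.001] [342. 123.]
top spanner 0.81 [ 0.367 -0.019  0.005] [284. 245.]
top parallel 0.91 [ 0.704  0.374 -0.001] [162. 138.]
top parallel 0.62 [ 0.501 -0.282 -0.002] [369. 202.]
top brush 0.72 [ 0.707 -0.383  0.002] [400. 137.]
scene console 0.85 [ 0.251 -0.376 -0.001] [187. 169.]
scene console 0.74 [ 0.502 -0.283  0.002] [178. 231.]
scene console 0.51 [ 0.745 -0.2    0
[... 251 characters left out ...]
 0.83 [ 0.54  -0.022 -0.003] [268. 266.]
scene clip 0.9 [ 0.578 -0.045  0.1  ] [253. 246.]
scene lid 0.86 [0.21  0.272 0.001] [406. 204.]
scene lid 0.82 [ 0.359 -0.167  0.   ] [239. 206.]
scene lid 0.79 [ 0.533 -0.022  0.083] [269. 240.]
scene mat 0.7 [ 0.505  0.289 -0.   ] [398. 286.]
scene mat 0.38 [ 0.538 -0.028 -0.003] [267. 265.]
scene oiler 0.9 [0.738 0.183 0.002] [332. 357.]
scene clamp 0.81 [ 0.746 -0.2   -0.002] [164. 314.]
scene nut 0.62 [ 0.366  0.111 -0.003] [337. 231.]
scene spanner 0.58 [ 0.367 -0.024 -0.001] [288. 219.]
scene parallel 0.83 [0.705 0.368 0.   ] [423. 367.]
scene brush 0.71 [ 0.702 -0.382 -0.003] [103. 281.]
scene brush 0.35 [ 0.577 -0.042  0.095] [255. 248.]
1.4
```

View pics/scene.png

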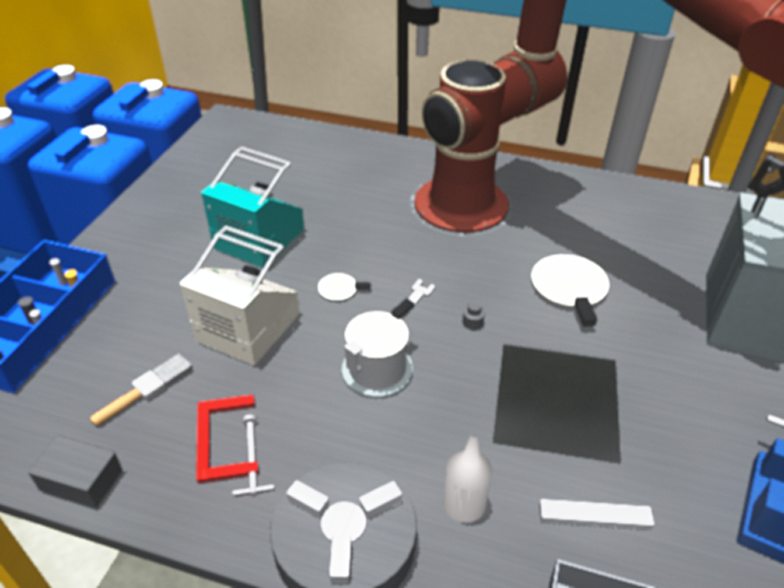

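View pics/top.png

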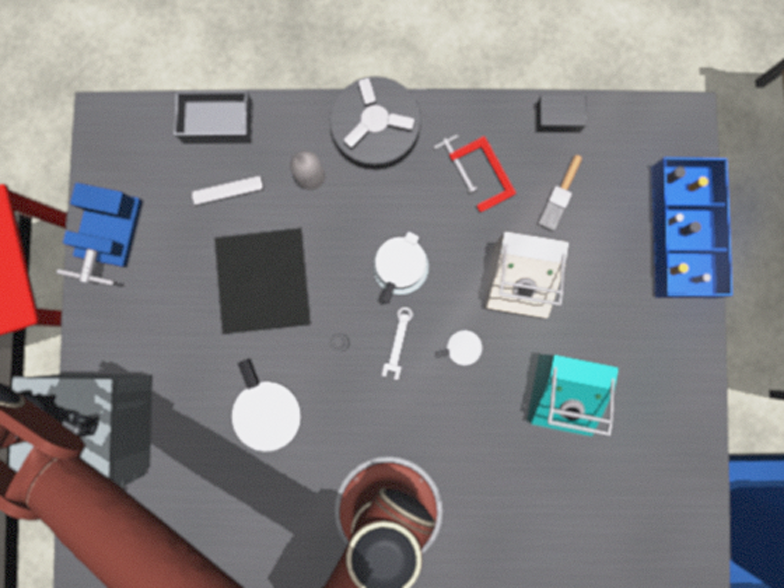

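Scene picture (784-wide):
- **Lids:** one on the pot at (377,335), a large one at (569,280), and a small one at (338,287).
- **Consoles:** white at (240,300), turquoise at (253,220).

I choose the lid on the pot, which is the middle size and seated, and the white console. Next I measure both finely and check them in a close crop.

```bash
python3 - <<'E'
from h import *
np.set_printoptions(precision=4,suppress=True)
S={}
ims=[]
for c in('top','scene'):
    f=grab_frame(c);P=cloud(f);col=f['color'].astype(int)
    d=np.hypot(P[...,0]-.538,P[...,1]+.021)
    m=(d<.062)&(abs(P[...,2]-.094)<.006)&(col.min(-1)>120)
    pts=P[m];print(c,'lid n',m.sum(),'z',np.median(pts[:,2]),end=' ')
    cc,r=cv2.minEnclosingCircle((pts[:,:2]*1000).astype(np.float32));print(np.array(cc),r,'mean',pts.mean(0))
    g=(d<.12)&(P[...,2]>.075)&(P[...,2]<.12)&(col.max(-1)<90)
    q=P[g];print('grip',g.sum(),np.median(q,0),q.max(0)[2])
    v=np.median(q,0)[:2]-np.array(cc)/1000;print('yaw of +x',np.degrees(np.arctan2(-v[1],-v[0])),np.hypot(*v))
    # console top
    t=(abs(P[...,0]-.52)<.12)&(abs(P[...,1]+.285)<.1)&(abs(P[...,2]-.143)<.005)
    if t.sum()>20: print('console top',t.sum(),cv2.minAreaRect((P[t][:,:2]*1000).astype(np.float32)))
    b=(abs(P[...,0]-.46)<.08)&(abs(P[...,1]+.28)<.1)&(P[...,2]>.16)&(P[...,2]<.185)
    if b.sum()>20: print('guard',b.sum(),cv2.minAreaRect((P[b][:,:2]*1000).astype(np.float32)),P[b].mean(0))
    k=(abs(P[...,0]-.47)<.05)&(abs(P[...,1]+.28)<.04)&(P[...,2]>.1)&(P[...,2]<.125)&(col.max(-1)<70)
    if k.sum()>5: print('cap',k.sum(),P[k].mean(0),P[k].max(0))
    mm=(abs(P[...,0]-.5)<.16)&(abs(P[...,1]-.29)<.16)&(col.max(-1)<60)&(P[...,2]<.02)
    print('mat',cv2.minAreaRect((P[mm][:,:2]*1000).astype(np.float32)))
    ims.append(f)
a=cv2.resize(ims[0]['color'][130:250,240:420],None,fx=3.3,fy=3.3,interpolation=2)
b=cv2.resize(ims[1]['color'][150:290,120:310],(a.shape[1],300),interpolation=2)
cv2.imwrite('pics/close.png',np.vstack([a[:290],b])[...,::-1])
for c in('wrist',):
    pass
E
```

```text
top lid n 925 z 0.09452454096667773 [537.708  -25.2506] 53.78949737548828 mean [ 0.535  -0.0241  0.0945]
grip 67 [0.4663 0.0042 0.1061] 0.11355233696681788
yaw of +x -22.419931378869574 0.07720214677333137
console top 798 ((553.4033813476562, -290.59381103515625), (131.4049835205078, 58.02619552612305), 80.74237823486328)
guard 289 ((488.4718933105469, -279.743408203125), (123.36082458496094, 75.49083709716797), 81.11504364013672) [ 0.4724 -0.2775  0.1744]
cap 6 [ 0.4735 -0.2704  0.1206] [ 0.4757 -0.2649  0.1247]
mat ((503.3808898925781, 287.18988037109375), (211.7696990966797, 192.4292755126953), 6.310693264007568)
scene lid n 1128 z 0.09332218752011134 [541.4693 -21.565 ] 58.496429443359375 mean [ 0.538  -0.0197  0.0934]
grip 114 [0.4768 0.0054 0.1041] 0.10919944963332828
yaw of +x -22.63828775000058 0.0700559029037374
console top 809 ((558.0703735351562, -289.8003845214844), (132.07481384277344, 53.0223388671875), 81.41597747802734)
guard 319 ((484.9141845703125, -277.8431701660156), (124.0728988647461, 68.67491912841797), 80.02617645263672) [ 0.4749 -0.2741  0.1727]
cap 33 [ 0.4821 -0.2715  0.1206] [ 0.4864 -0.262   0.1245]
mat ((466.1451110839844, 284.0355224609375), (133.07177734375, 192.34173583984375), 6.03313684463501)
```

View pics/close.png

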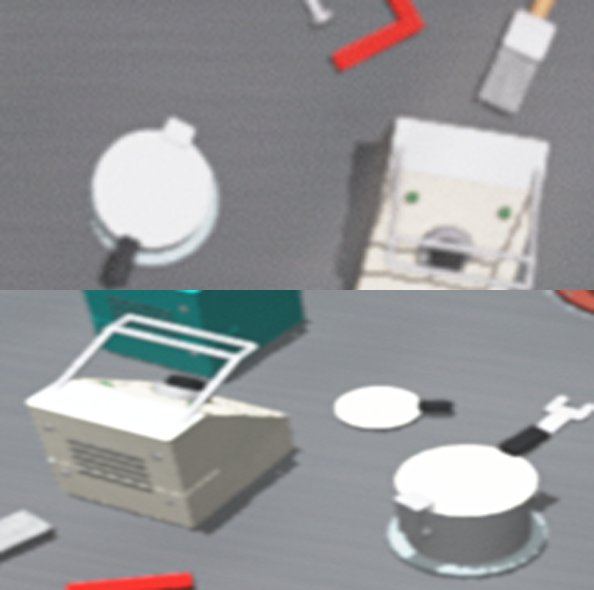

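The crop shows the middle lid on the pot at (155,190), with its grip lower left and its clip upper right. The white console's button is at (445,245), under the guard bars. Now the waypoints.

```bash
cat >> h.py <<'E'
np.set_printoptions(precision=4,suppress=True)
yc=np.radians(-9.1)
def frame(yaw,tilt,flip):
    "tool z tilted 'tilt' forward along yaw dir from down; y along +-cross"
    e=np.array([np.cos(yaw),np.sin(yaw),0]);l=np.array([-np.sin(yaw),np.cos(yaw),0])
    z=np.sin(tilt)*e-np.cos(tilt)*np.array([0,0,1.]);y=l*flip
    return R.from_matrix(np.stack([np.cross(y,z),y,z],1))
P=np.array([.468,-.278,.114])
E
python3 - <<'E'
from h import *
p,r=pose();print(p,r.as_matrix())
for fl in(1,-1):
    tr=frame(yc,np.radians(40),fl);z=tr.as_matrix()[:,2]
    for t in((.45,.25,.34),(.46,0.,.36),P-z*.16):print(fl,t,*rel(p,r,t,tr))
f=frame(yc,0,-1);print(*rel(p,r,(.45,.25,.34),f));f=frame(yc,0,1);print(*rel(p,r,(.45,.25,.34),f))
E
```

```text
[0.2369 0.5783 0.2313] [[-0.9254  0.379   0.    ]
 [ 0.379   0.9254 -0.    ]
 [-0.     -0.     -1.    ]]
1 (0.45, 0.25, 0.34) [-0.6433 -0.4462 -0.2174] [-0.0535 -0.4633 -0.147 ]
1 (0.46, 0.0, 0.36) [-0.8513 -0.9013 -0.2574] [-0.0535 -0.4633 -0.147 ]
1 [ 0.3664 -0.2617  0.2366] [-0.8766 -1.4566 -0.0105] [-0.0535 -0.4633 -0.147 ]
-1 (0.45, 0.25, 0.34) [-0.6433 -0.4462 -0.2174] [-0.6665  0.077   1.8314]
-1 (0.46, 0.0, 0.36) [-0.8513 -0.9013 -0.2574] [-0.6665  0.077   1.8314]
-1 [ 0.3664 -0.2617  0.2366] [-0.8766 -1.4566 -0.0105] [-0.6665  0.077   1.8314]
[-0.6433 -0.4462 -0.2174] [0.     0.     1.9411]
[-0.6433 -0.4462 -0.2174] [-0.      0.     -0.1533]
```

Call:
jog_arm(
  motion="0 -0.1 -0.07 -0.09 0 0 0; 0 -0.2 -0.14 -0.15 0 0 -0.03; 0 -0.3 -0.21 -0.22 0 0 -0.06; 0 -0.39 -0.29 -0.22 0 0 -0.1; 0 -0.48 -0.36 -0.22 0 0 -0.15",
)

```text
time: 2.12
tool_pos: [0.3838, 0.3334, 0.3423]
tool_rot: [0.001, 0.08, 0.997, 0.001]
contact_force: [0.8, 0.8, -0.3]
gripper_width: 0.001
grasp_force: 0.0
```

```bash
python3 - <<'E'
from h import *
p,r=pose();print(p)
tr=frame(yc,np.radians(40),1);z=tr.as_matrix()[:,2]
for t in((.44,.1,.36),(.40,-.1,.34),P-z*.16):print(t,*rel(p,r,t,tr))
E
```

```text
[0.3838 0.3334 0.3423]
(0.44, 0.1, 0.36) [-0.1857 -0.4426 -0.0358] [ 0.0009 -0.4638 -0.0017]
(0.4, -0.1, 0.34) [-0.1706 -0.8504  0.0033] [ 0.0009 -0.4638 -0.0017]
[ 0.3664 -0.2617  0.2366] [-0.1556 -1.1808  0.2095] [ 0.0009 -0.4638 -0.0017]
```

Call:
jog_arm(
  motion="0 -0.05 -0.11 -0.02 0 -0.05 0; 0 -0.1 -0.22 -0.03 0 -0.12 0; 0 -0.14 -0.33 -0.03 0 -0.22 0; 0 -0.17 -0.45 -0.03 0 -0.33 0; 0 -0.17 -0.57 -0.02 0 -0.44 0",
)

```text
time: 2.75
tool_pos: [0.4205, 0.0385, 0.3523]
tool_rot: [0.326, 0.076, 0.942, -0.027]
contact_force: [-1.4, -1.0, 0.2]
gripper_width: 0.0
grasp_force: 0.0
```

```bash
python3 - <<'E'
from h import *
p,r=pose();print(p,state()['joint_pos'])
tr=frame(yc,np.radians(40),1);z=tr.as_matrix()[:,2]
for t in((.40,-.1,.34),P-z*.16):print(t,*rel(p,r,t,tr))
E
```

```text
[0.4205 0.0385 0.3523] [-0.0297 -1.0074  2.2499 -0.0881  1.2373 -1.4384]
(0.4, -0.1, 0.34) [ 0.012  -0.2799  0.0223] [-0.0023 -0.0205 -0.0012]
[ 0.3664 -0.2617  0.2366] [ 0.1513 -0.6096  0.1766] [-0.0023 -0.0205 -0.0012]
```

```bash
python3 - <<'E'
from h import *
p,r=pose()
tr=frame(yc,np.radians(40),1);z=tr.as_matrix()[:,2]
for t in((.43,-.1,.31),(.40,-.2,.25),P-z*.13,P-z*.1):print(t,*rel(p,r,t,tr))
E
```

```text
(0.43, -0.1, 0.31) [ 0.0026 -0.2701  0.1061] [-0.0023 -0.0205 -0.0012]
(0.4, -0.2, 0.25) [ 0.0982 -0.477   0.184 ] [-0.0023 -0.0205 -0.0012]
[ 0.3855 -0.2648  0.2136] [ 0.1494 -0.6094  0.2366] [-0.0023 -0.0205 -0.0012]
[ 0.4045 -0.2678  0.1906] [ 0.1476 -0.6092  0.2966] [-0.0023 -0.0205 -0.0012]
```

Call:
jog_arm(
  motion="0 0 -0.11 0.03 0 -0.01 0; 0 0 -0.22 0.08 0 -0.02 0; 0 0.05 -0.33 0.12 0 -0.02 0; 0 0.1 -0.44 0.17 0 -0.02 0; 0 0.14 -0.54 0.21 0 -0.02 0",
)

```text
time: 3.38
tool_pos: [0.3841, -0.2298, 0.2248]
tool_rot: [0.338, 0.077, 0.937, -0.029]
contact_force: [1.3, -0.6, -0.2]
gripper_width: -0.002
grasp_force: 0.0
```

```bash
python3 - <<'E'
from h import *
f=grab_frame('wrist');save(f,'w1.png')
for t in('pulse_top','guard_bar'):
    print(t,[(round(d['p'],2),np.array(d['at'])) for d in place_of('wrist',t)[:2]])
p,r=pose();print(p,state()['joint_pos'])
tr=frame(yc,np.radians(40),1);z=tr.as_matrix()[:,2]
for t in(P-z*.13,P-z*.1):print(t,*rel(p,r,t,tr))
E
```

```text
pulse_top [(0.74, array([ 0.4635, -0.2736,  0.1159])), (0.38, array([ 0.5764, -0.0434,  0.1029]))]
guard_bar [(0.76, array([ 0.4511, -0.2761,  0.1729])), (0.41, array([ 0.5334, -0.0289,  0.0851]))]
[ 0.3832 -0.23    0.2221] [-1.0255 -0.9007  2.4206  0.5437  1.1876 -2.5178]
[ 0.3855 -0.2648  0.2136] [-0.0021 -0.0678  0.0233] [-0.0033 -0.008  -0.0081]
[ 0.4045 -0.2678  0.1906] [-0.0028 -0.0675  0.0833] [-0.0033 -0.008  -0.0081]
```

View pics/w1.png

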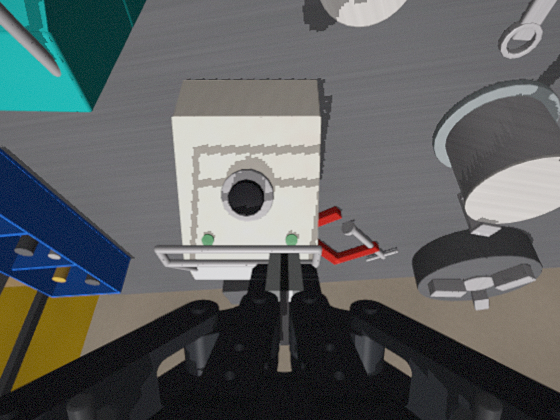

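The wrist view shows the button cap at (246,195), with the guard bar at rows 245–265 just behind the finger line at (285,265). I take a fine cap position from this depth view.

```bash
python3 - <<'E'
from h import *
f=grab_frame('wrist');X=cloud(f)
g=f['color'].max(-1)[160:230,210:285];sub=X[160:230,210:285]
m=(g<60)&(np.linalg.norm(sub-P,axis=-1)<.03)
q=sub[m];print(m.sum(),q.mean(0),np.median(q,0))
n=np.linalg.svd(q-q.mean(0))[2][2];print('normal',n, 'tilt',np.degrees(np.arccos(abs(n[2]))),np.degrees(np.arctan2(n[1],n[0])))
b=(X[...,2]>.165)&(X[...,2]<.185)&(np.hypot(X[...,0]-.46,X[...,1]+.277)<.09);b[:200]=0
print('bar',b.sum(),cv2.minAreaRect((X[b][:,:2]*1000).astype(np.float32)),X[b].mean(0))
w=(f['color'].min(-1)>150)&(X[...,2]>.06)&(X[...,2]<.13)&(np.hypot(X[...,0]-.46,X[...,1]+.277)<.09)&(np.linalg.norm(X-P,axis=-1)>.032)
q=X[w];n=np.linalg.svd(q-q.mean(0),full_matrices=False)[2][2];n*=np.sign(n[2]);print('face n',w.sum(),n,np.degrees(np.arccos(n[2])),np.degrees(np.arctan2(-n[1],-n[0])))
p,r=pose()
tr=frame(yc,np.radians(40),1)
for C in (P,np.median(sub[m],0)):
  d=tr.inv().apply(C-p);print('tool-frame offset from TCP to cap',d)
E
```

```text
995 [ 0.4672 -0.278   0.1141] [ 0.4672 -0.2778  0.1144]
normal [ 0.6947 -0.1703 -0.6988] tilt 45.6679006085128 -13.770981662237308
bar 2050 ((471.0336608886719, -278.6083679199219), (120.86351776123047, 48.96455764770508), 82.64237213134766) [ 0.4573 -0.2874  0.1731]
face n 12629 [-0.6333  0.1036  0.767 ] 39.91669672982656 -9.286900457540609
tool-frame offset from TCP to cap [ 0.0016 -0.0354  0.1423]
tool-frame offset from TCP to cap [ 0.002  -0.0353  0.1415]
```

Call:
jog_arm(
  motion="0 0.003 -0.04 0.01 0 -0.008 -0.008; 0 0.007 -0.07 0.02 0 -0.008 -0.008; 0 0.007 -0.071 0.1 0 -0.008 -0.008; 0 0.007 -0.071 0.17 0 -0.008 -0.008; 0 0.007 -0.071 0.23 0 -0.008 -0.008",
)

```text
time: 4.2
tool_pos: [0.4517, -0.2727, 0.135]
tool_rot: [0.343, 0.069, 0.936, -0.03]
contact_force: [-0.2, 0.1, -0.2]
gripper_width: -0.005
grasp_force: 0.0
```

```bash
python3 - <<'E'
from h import *
f=grab_frame('wrist');save(f,'w2.png')
p,r=pose();print(p,state()['joint_pos'],state()['contact_force'],r.inv().apply(np.array([.4673,-.278,.1142])-p),rel(p,r,p,frame(yc,np.radians(40),1)))
E
```

```text
[ 0.4514 -0.2713  0.1312] [-0.9312 -0.4767  2.3478  0.6488  0.8429 -2.6902] [-1.5397  1.3266 -1.6933] [-0.0019 -0.0042  0.0237] (array([0., 0., 0.]), array([0.0016, 0.001 , 0.0072]))
```

View pics/w2.png

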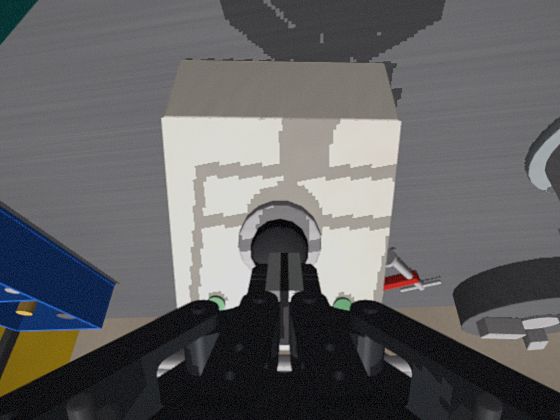

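The fingertip is centred over the cap at (283,245), about 24 mm off. Press in small steps.

Call:
jog_arm(
  motion="0 -0.002 -0.008 0.03 0 0 0; 0 -0.002 -0.008 0.045 0 0 0; 0 -0.002 -0.008 0.054 0 0 0; 0 -0.002 -0.008 0.06 0 0 0; 0 -0.002 -0.008 0.063 0 0 0",
)

```text
time: 4.88
tool_pos: [0.4697, -0.2818, 0.1116]
tool_rot: [0.343, 0.071, 0.936, -0.03]
contact_force: [-1.5, 3.7, 2.6]
gripper_width: -0.002
grasp_force: 1.9
```

Call:
jog_arm(
  motion="0 0 0 0 0 0 0; 0 0 0 0.003 0 0 0; 0 0 0 0.005 0 0 0; 0 0 0 0.006 0 0 0; 0 0 0 0.006 0 0 0",
)

```text
time: 5.5
tool_pos: [0.4712, -0.2824, 0.1093]
tool_rot: [0.343, 0.071, 0.936, -0.03]
contact_force: [-11.6, 5.6, 12.4]
gripper_width: -0.001
grasp_force: 8.7
```

```bash
python3 - <<'E'
from h import *
p,r=pose();s=state();print(p,s['contact_force'],r.inv().apply(s['contact_force']),r.inv().apply(p-np.array([.4673,-.278,.1142])))
E
```

```text
[ 0.4712 -0.2824  0.1093] [-11.6402   5.623   12.449 ] [  1.3787   3.6727 -17.5129] [-0.0003 -0.0037  0.0067]
```

17.5 N along the axis means the button has bottomed. A short hold, then retract along the axis.

Call:
jog_arm(
  motion="0 0 0 0.002 0 0 0; 0 0 0 0.002 0 0 0; 0 0 0 -0.03 0 0 0; 0 0 0 -0.1 0 0 0; 0 0 0 -0.2 0 0 0",
)

```text
time: 6.12
tool_pos: [0.4062, -0.2707, 0.1831]
tool_rot: [0.341, 0.071, 0.937, -0.029]
contact_force: [0.2, -0.3, 0.3]
gripper_width: 0.0
grasp_force: 0.0
```

```bash
python3 - <<'E'
from h import *
f=grab_frame('wrist');X=cloud(f)
m=(f['color'].max(-1)<60)&(np.linalg.norm(X-P,axis=-1)<.02);q=X[m];print(m.sum(),np.median(q,0))
f=grab_frame('top');X=cloud(f);print('lid still', [ (round(d['p'],2),np.array(d['at'])) for d in place_of('top','lid')[:2]],[ (round(d['p'],2),np.array(d['at'])) for d in place_of('top','clip')[:2]])
p,r=pose();print(p,state()['joint_pos'],state()['time'])
yl=np.radians(-22.5);e=np.array([np.cos(yl),np.sin(yl),0])
G=np.array([.538,-.022,0])-e*.069;print('G',G)
for fl in(1,-1):
  tr=frame(yl,0,fl);t=G+[0,0,.22]
  for t in((.40,-.24,.30),(.43,-.1,.28),t): print(fl,t,*rel(p,r,t,tr))
E
```

```text
1407 [ 0.4664 -0.2786  0.1141]
lid still [(0.88, array([0.2017, 0.2694, 0.0003])), (0.88, array([ 0.3548, -0.1666, -0.0021]))] [(0.52, array([ 0.5736, -0.0464,  0.0968]))]
[ 0.4071 -0.2723  0.1853] [-1.0378 -0.6809  2.3764  0.6111  1.037  -2.6637] 6.325
G [0.4743 0.0044 0.    ]
1 (0.4, -0.24, 0.3) [-0.1303  0.0593 -0.1911] [0.0489 0.4672 0.1535]
1 (0.43, -0.1, 0.28) [-0.1183  0.3456 -0.1527] [0.0489 0.4672 0.1535]
1 [0.4743 0.0044 0.22  ] [-0.0842  0.5669 -0.0274] [0.0489 0.4672 0.1535]
-1 (0.4, -0.24, 0.3) [-0.1303  0.0593 -0.1911] [-0.67    0.0701 -1.8236]
-1 (0.43, -0.1, 0.28) [-0.1183  0.3456 -0.1527] [-0.67    0.0701 -1.8236]
-1 [0.4743 0.0044 0.22  ] [-0.0842  0.5669 -0.0274] [-0.67    0.0701 -1.8236]
```

Call:
jog_arm(
  motion="0 -0.06 0.02 -0.09 0 0 0; 0 -0.13 0.06 -0.19 0 0.06 0; 0 -0.13 0.17 -0.19 0 0.16 0.03; 0 -0.12 0.28 -0.17 0.02 0.27 0.06; 20 -0.12 0.39 -0.14 0.03 0.37 0.1",
)

```text
time: 6.95
tool_pos: [0.4389, -0.0763, 0.2743]
tool_rot: [0.07, 0.154, 0.986, -0.006]
contact_force: [0.7, -1.2, 0.0]
gripper_width: 0.194
grasp_force: 0.0
```

```bash
python3 - <<'E'
from h import *
p,r=pose();print(p,state()['joint_pos'])
yl=np.radians(-22.5);e=np.array([np.cos(yl),np.sin(yl),0])
tr=frame(yl,0,1);G=np.array([.538,-.022,0])-e*.069
print(*rel(p,r,G+[0,0,.22],tr))
E
```

```text
[ 0.4389 -0.0763  0.2743] [-0.3495 -0.5299  2.0341  0.0159  1.497  -1.6109]
[-0.0026  0.174   0.1119] [0.0108 0.0936 0.0554]
```

Call:
jog_arm(
  motion="60 0 0.06 0.03 0 0.05 0.03; 60 0 0.12 0.06 0.01 0.094 0.055; 60 -0.003 0.174 0.1 0.01 0.094 0.055; 60 -0.003 0.174 0.11 0.01 0.094 0.055; 60 -0.003 0.174 0.112 0.01 0.094 0.055",
)

```text
time: 7.58
tool_pos: [0.4734, 0.0022, 0.2194]
tool_rot: [0.0, 0.194, 0.981, 0.001]
contact_force: [0.5, -0.2, 0.6]
gripper_width: 0.599
grasp_force: 0.0
```

```bash
python3 - <<'E'
from h import *
f=grab_frame('wrist');save(f,'w3.png')
X=cloud(f);col=f['color'].astype(int);d=np.hypot(X[...,0]-.538,X[...,1]+.022)
m=(d<.062)&(abs(X[...,2]-.094)<.004)&(col.min(-1)>120)
q=X[m];cc,rr=cv2.minEnclosingCircle((q[:,:2]*1000).astype(np.float32));print('lid',m.sum(),cc,rr,q.mean(0))
g=(d<.11)&(d>.05)&(X[...,2]>.09)&(X[...,2]<.115)&(col.max(-1)<90)&(np.hypot(X[...,0]-.474,X[...,1]-.004)<.04)
q=X[g];print('grip',g.sum(),np.median(q,0));R_=cv2.minAreaRect((q[:,:2]*1000).astype(np.float32));print(R_)
for t in('lid','clip','pot'): print(t,[(round(a['p'],2),np.array(a['at'])) for a in place_of('wrist',t)[:2]])
p,r=pose();print(p)
E
```

```text
lid 9805 (533.87646484375, -24.59278106689453) 52.21247100830078 [ 0.5323 -0.0237  0.0926]
grip 1276 [0.4675 0.0015 0.1044]
((468.5507507324219, -0.6933841705322266), (21.534862518310547, 43.47319030761719), 69.41583251953125)
lid [(0.72, array([ 0.3558, -0.163 , -0.0001])), (0.67, array([ 0.5283, -0.0263,  0.0844]))]
clip [(0.98, array([ 0.5742, -0.0453,  0.0972])), (0.54, array([0.4993, 0.2859, 0.0002]))]
pot []
[0.4741 0.0016 0.222 ]
```

View pics/w3.png

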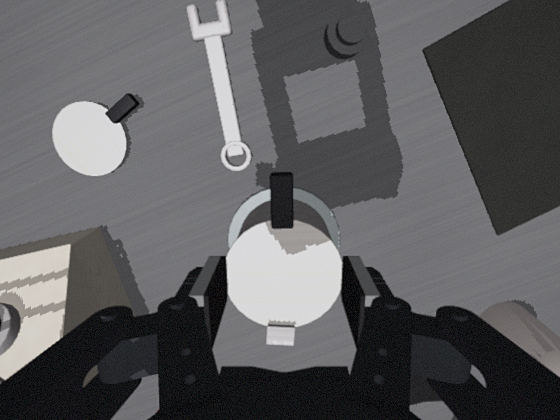

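The grip is at (282,200), on the line between the fingers. The lid is at (284,272) and the clip at (281,333). Descend onto the grip.

```bash
python3 - <<'E'
from h import *
p,r=pose();tr=frame(np.radians(-21.5),0,1)
for z in(.12,.086):print(*rel(p,r,(.469,.0013,z),tr))
E
```

```text
[ 0.0103 -0.0052  0.2039] [ 0.0027  0.0033 -0.0114]
[ 0.0106 -0.0055  0.2719] [ 0.0027  0.0033 -0.0114]
```

Call:
jog_arm(
  motion="60 0.01 -0.005 0.08 0.002 0.003 -0.011; 60 0.01 -0.005 0.16 0.002 0.003 -0.011; 60 0.01 -0.005 0.22 0.002 0.003 -0.011; 60 0.01 -0.005 0.26 0.002 0.003 -0.011; 60 0.01 -0.005 0.272 0.002 0.003 -0.011",
)

```text
time: 8.4
tool_pos: [0.4684, 0.0018, 0.0846]
tool_rot: [-0.001, 0.187, 0.982, 0.0]
contact_force: [0.4, -0.6, 0.6]
gripper_width: 0.596
grasp_force: 0.0
```

Call:
jog_arm(
  motion="60 0 0 0 0 0 0; 40 0 0 0 0 0 0; 20 0 0 0 0 0 0; 0 0 0 0 0 0 0; 0 0 0 0 0 0 0",
)

```text
time: 9.02
tool_pos: [0.4698, 0.0021, 0.0865]
tool_rot: [0.001, 0.186, 0.983, 0.0]
contact_force: [-2.6, -0.7, 6.5]
gripper_width: 0.197
grasp_force: 59.5
```

```bash
python3 - <<'E'
from h import *
p,r=pose();print(p,r.as_matrix(),state()['gripper_width'],state()['grasp_force'])
# tilt path: pivot about lid (48,8) => z=.090, in pot frame
yl=np.radians(-21.5);e=np.array([np.cos(yl),np.sin(yl),0]);C=np.array([.535,-.024,0])
piv=C+e*.049+[0,0,.090];l=np.array([-np.sin(yl),np.cos(yl),0])
for deg,draw,up in((5,0,0),(10,0,0),(14,0,0),(17.5,0,0),(17.5,.01,0.0),(17.5,.02,0),(17.5,.026,.003),(17.5,.03,.03),(17.5,.03,.08)):
    q=R.from_rotvec(l*np.radians(deg)) # +rot about y: lifts -x
    tp=piv+q.apply(p-piv)-e*draw+np.array([0,0,up]);print(deg,draw,up,*rel(p,r,tp,q*r),tp)
E
```

```text
[0.4698 0.0021 0.0865] [[-0.9306  0.3659  0.0012]
 [ 0.3659  0.9306  0.0006]
 [-0.0009  0.001  -1.    ]] 0.1970585670252859 59.506385922431946
5 0 0 [-0.0003  0.     -0.0208] [-0.      0.0582  0.0001] [0.47  0.002 0.097]
10 0 0 [-0.0025  0.     -0.0415] [-0.0001  0.1164  0.0001] [0.4709 0.0016 0.1073]
14 0 0 [-0.0055  0.0001 -0.0579] [-0.0001  0.1629  0.0002] [0.4723 0.0011 0.1155]
17.5 0 0 [-0.009   0.0001 -0.072 ] [-0.0001  0.2036  0.0002] [0.474  0.0004 0.1226]
17.5 0.01 0.0 [ 0.011   0.0001 -0.072 ] [-0.0001  0.2036  0.0002] [0.4647 0.0041 0.1226]
17.5 0.02 0 [ 0.031   0.0001 -0.072 ] [-0.0001  0.2036  0.0002] [0.4554 0.0078 0.1226]
17.5 0.026 0.003 [ 0.043   0.0001 -0.0781] [-0.0001  0.2036  0.0002] [0.4498 0.01   0.1256]
17.5 0.03 0.03 [ 0.0509  0.0002 -0.1321] [-0.0001  0.2036  0.0002] [0.4461 0.0114 0.1526]
17.5 0.03 0.08 [ 0.0508  0.0003 -0.2321] [-0.0001  0.2036  0.0002] [0.4461 0.0114 0.2026]
```

Call:
jog_arm(
  motion="0 0 0 -0.022 0 0.058 0; 0 -0.002 0 -0.043 0 0.116 0; 0 -0.005 0 -0.06 0 0.163 0; 0 -0.009 0 -0.074 0 0.204 0; 0 -0.009 0 -0.074 0 0.204 0",
)

```text
time: 9.65
tool_pos: [0.4742, 0.0002, 0.1221]
tool_rot: [-0.149, 0.184, 0.971, 0.029]
contact_force: [1.3, -0.2, -1.0]
gripper_width: 0.194
grasp_force: 58.7
```

```bash
python3 - <<'E'
from h import *
p,r=pose();print(p,state()['contact_force'],state()['gripper_width'],state()['grasp_force'])
f=grab_frame('scene')
u,v=pix(f,(.52,-.02,.1));save(f,'s2.png',(int(u)-70,int(v)-60,int(u)+70,int(v)+50),4)
e=np.array([np.cos(np.radians(-21.5)),np.sin(np.radians(-21.5)),0])
for d,up in((.01,0),(.02,0),(.026,.003),(.03,.03),(.03,.09)):print(*rel(p,r,p-e*d+[0,0,up],r))
E
```

```text
[0.4742 0.0002 0.1221] [ 1.26   -0.1813 -1.0353] 0.19389536749093594 58.7206757068634
[0.0191 0.     0.006 ] [0. 0. 0.]
[0.0381 0.     0.012 ] [0. 0. 0.]
[0.0514 0.     0.0099] [0. 0. 0.]
[ 0.0753  0.0001 -0.0392] [0. 0. 0.]
[ 0.1113  0.0002 -0.1536] [0. 0. 0.]
```

View pics/s2.png

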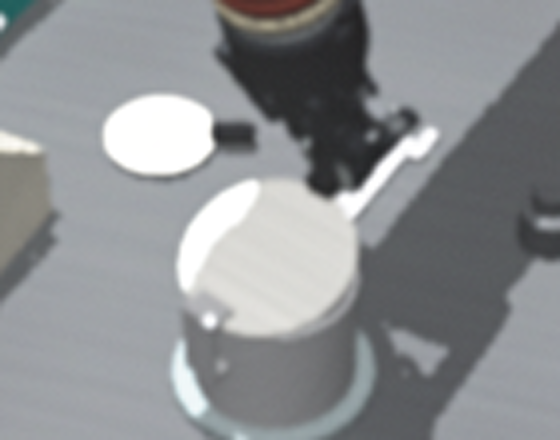

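The lid is tipped up from the grip, at about (265,250) in the crop, and forces are low. Now draw it towards the grip side, then lift.

Call:
jog_arm(
  motion="0 0.02 0 0.006 0 0 0; 0 0.038 0 0.011 0 0 0; 0 0.05 0 0.01 0 0 0; 0 0.06 0 0 0 0 0; 0 0.075 0 -0.03 0 0 0",
)

```text
time: 10.32
tool_pos: [0.4434, 0.0122, 0.1481]
tool_rot: [-0.151, 0.184, 0.971, 0.029]
contact_force: [0.4, 0.1, -1.9]
gripper_width: 0.192
grasp_force: 58.6
```

```bash
python3 - <<'E'
from h import *
p,r=pose();s=state();print(p,s['contact_force'],s['gripper_width'],s['grasp_force'])
# placing: keep the lid yaw; level again
tr=frame(np.radians(-21.5),0,1);e=np.array([np.cos(np.radians(-21.5)),np.sin(np.radians(-21.5)),0])
for t in(p+[0,0,.06],p+[0,0,.12],p+[-.02,.08,.12]):print(*rel(p,r,t,tr))
print(*rel(p,r,np.array([.503,.289,.1])-e*.067,tr),np.array([.503,.289,.1])-e*.067)
E
```

```text
[0.4434 0.0122 0.1481] [ 0.4343  0.1287 -1.9435] 0.1920830154626846 58.57240855693817
[ 0.0364  0.0001 -0.1143] [ 0.0003 -0.2056  0.0005]
[ 0.0728  0.0001 -0.2287] [ 0.0003 -0.2056  0.0005]
[ 0.1641  0.1344 -0.1995] [ 0.0003 -0.2056  0.0005]
[0.1856 0.559  0.1604] [ 0.0003 -0.2056  0.0005] [0.4407 0.3136 0.1   ]
```

Call:
jog_arm(
  motion="0 0.02 0 -0.06 0 0 0; 0 0.04 0 -0.13 0 0 0; 0 0.06 0 -0.19 0 -0.03 0; 0 0.08 0.06 -0.22 0 -0.09 0; 0 0.1 0.14 -0.22 0 -0.15 0",
)

```text
time: 10.95
tool_pos: [0.4578, 0.0825, 0.2718]
tool_rot: [-0.036, 0.187, 0.982, 0.009]
contact_force: [0.4, 0.5, -2.0]
gripper_width: 0.197
grasp_force: 58.7
```

```bash
python3 - <<'E'
from h import *
p,r=pose();s=state();print(p,s['contact_force'],s['gripper_width'],s['grasp_force'])
tr=frame(np.radians(-21.5),0,1);e=np.array([np.cos(np.radians(-21.5)),np.sin(np.radians(-21.5)),0])
for z in(.25,.10):print(*rel(p,r,np.array([.503,.289,z])-e*.067,tr))
E
```

```text
[0.4578 0.0825 0.2718] [ 0.402   0.5276 -2.0135] 0.19735365087574533 58.74828636646271
[0.1982 0.4169 0.0598] [ 0.0023 -0.0493 -0.0012]
[0.176  0.4159 0.3589] [ 0.0023 -0.0493 -0.0012]
```

Call:
jog_arm(
  motion="0 0.05 0.1 0.01 0 -0.03 0; 0 0.1 0.21 0.03 0 -0.05 0; 0 0.14 0.31 0.08 0 -0.05 0; 0 0.18 0.4 0.15 0 -0.05 0; 0 0.18 0.417 0.25 0 -0.05 0",
)

```text
time: 11.58
tool_pos: [0.4406, 0.3167, 0.1533]
tool_rot: [-0.001, 0.184, 0.983, 0.003]
contact_force: [0.4, -0.2, -1.1]
gripper_width: 0.192
grasp_force: 58.9
```

```bash
python3 - <<'E'
from h import *
p,r=pose();s=state();print(p,s['contact_force'],s['gripper_width'],s['grasp_force'])
f=grab_frame('wrist');X=cloud(f)
C=p+r.apply([-.067,0,0]);print('C',C)
m=(np.hypot(X[...,0]-C[0],X[...,1]-C[1])<.075)&(f['color'].min(-1)>110)&(abs(X[...,2]-p[2])<.04)
q=X[m];c=q.mean(0);n=np.linalg.svd(q-c,full_matrices=False)[2][2];n*=np.sign(n[2]);cc=cv2.minEnclosingCircle((q[:,:2]*1000).astype(np.float32))
print('lid',m.sum(),c,n,np.degrees(np.arccos(n[2])),cc)
print('mat',[(round(a['p'],2),np.array(a['at'])) for a in place_of('top','mat')[:2]])
print(rel(p,r,p,frame(np.radians(-21.5),0,1)))
E
```

```text
[0.4406 0.3167 0.1533] [ 0.4163 -0.1956 -1.0766] 0.1919227302473919 58.92280876636505
C [0.503  0.2924 0.1531]
lid 1889 [0.4752 0.302  0.1602] [ 0.4948 -0.2044  0.8446] 32.36947827464696 ((481.7562255859375, 299.5967102050781), 52.86874008178711)
mat [(0.95, array([0.5036, 0.287 , 0.0035]))]
(array([0., 0., 0.]), array([ 0.0039, -0.0023,  0.0029]))
```

```bash
python3 - <<'E'
from h import *
f=grab_frame('wrist');g=grab_frame('scene');u,v=pix(g,(.49,.29,.15))
a=f['color'];b=cv2.resize(g['color'][int(v)-60:int(v)+60,int(u)-70:int(u)+70],(490,420),interpolation=2)
cv2.imwrite('pics/w4.png',cv2.resize(np.hstack([a,b])[...,::-1],(800,320)))
X=cloud(f);p,r=pose()
for c in('wrist','scene'):
  for d in place_of(c,'lid')[:3]:print(c,round(d['p'],2),np.array(d['at']))
X=cloud(g);m=(np.hypot(X[...,0]-.503,X[...,1]-.292)<.06)&(X[...,2]>.1)&(X[...,2]<.2)&(g['color'].min(-1)>100)
q=X[m];n=np.linalg.svd(q-q.mean(0),full_matrices=False)[2][2];print(m.sum(),q.mean(0),n)
E
```

```text
scene 0.88 [0.5016 0.2879 0.1403]
scene 0.81 [ 0.2088  0.2735 -0.0023]
scene 0.64 [ 0.361  -0.1664 -0.0019]
1413 [0.506  0.2897 0.1548] [-0.0539  0.0172 -0.9984]
```

View pics/w4.png

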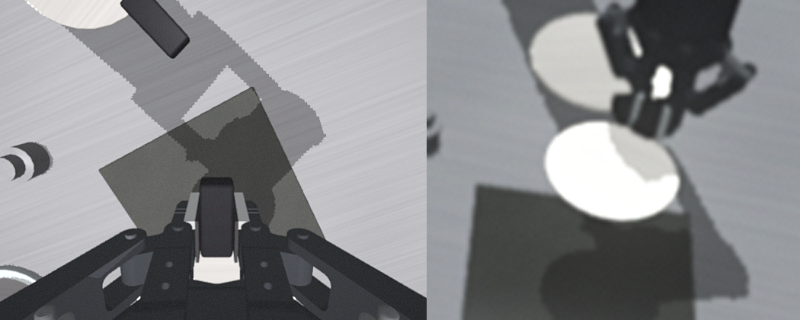

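The wrist view shows the grip held between the pads at (217,215). The scene view shows the lid almost level over the mat, with a droop of about 3°. I level it and lower.

Call:
jog_arm(
  motion="0 0 -0.005 0.06 0 -0.015 0; 0 0 -0.005 0.13 0 -0.03 0; 0 0 -0.005 0.2 0 -0.03 0; 0 0 -0.005 0.245 0 -0.03 0; 0 0 -0.005 0.265 0 -0.03 0",
)

```text
time: 12.5
tool_pos: [0.4394, 0.311, 0.0196]
tool_rot: [0.02, 0.187, 0.982, -0.003]
contact_force: [-0.0, -0.0, -0.9]
gripper_width: 0.195
grasp_force: 59.1
```

Call:
jog_arm(
  motion="0 0 0 0 0 0 0; 0 0 0 0.003 0 0 0; 0 0 0 0.006 0 0 0; 0 0 0 0.009 0 0 0; 0 0 0 0.009 0 0 0",
)

```text
time: 13.12
tool_pos: [0.4381, 0.311, 0.0139]
tool_rot: [0.019, 0.186, 0.982, -0.003]
contact_force: [-0.4, -0.8, -0.7]
gripper_width: 0.194
grasp_force: 59.1
```

```bash
python3 - <<'E'
from h import *
p,r=pose();print(p,state()['contact_force'],state()['ft_torque'])
g=grab_frame('scene');X=cloud(g);m=(np.hypot(X[...,0]-.503,X[...,1]-.29)<.07)&(X[...,2]>.008)&(X[...,2]<.05)&(g['color'].min(-1)>110)
q=X[m];n=np.linalg.svd(q-q.mean(0),full_matrices=False)[2][2];print(m.sum(),q.mean(0),n)
E
```

```text
[0.4381 0.311  0.0139] [-0.4249 -0.814  -0.7472] [0.0178 0.1578 0.0082]
1212 [0.5067 0.2879 0.0232] [ 0.0122 -0.0044 -0.9999]
```

Call:
jog_arm(
  motion="0 0 0 0.003 0 0 0; 0 0 0 0.005 0 0 0; 0 0 0 0.007 0 0 0; 0 0 0 0.008 0 0 0; 0 0 0 0.008 0 0 0",
)

```text
time: 13.8
tool_pos: [0.4383, 0.311, 0.0098]
tool_rot: [0.019, 0.186, 0.982, -0.003]
contact_force: [-0.0, -0.2, -1.6]
gripper_width: 0.198
grasp_force: 59.1
```

Call:
jog_arm(
  motion="0 0 0 0.002 0 0 0; 0 0 0 0.004 0 0 0; 0 0 0 0.005 0 0 0; 0 0 0 0.006 0 0 0; 0 0 0 0.006 0 0 0",
)

```text
time: 14.42
tool_pos: [0.4384, 0.3111, 0.0075]
tool_rot: [0.019, 0.186, 0.982, -0.003]
contact_force: [-4.0, -0.3, 5.1]
gripper_width: 0.196
grasp_force: 60.0
```

Contact at about 6 N. Release, with a small rise so the pads do not drag.

Call:
jog_arm(
  motion="10 0 0 0 0 0 0; 25 0 0 0 0 0 0; 35 0 0 0 0 0 0; 50 0 0 -0.004 0 0 0; 60 0 0 -0.01 0 0 0",
)

```text
time: 15.05
tool_pos: [0.4382, 0.311, 0.0119]
tool_rot: [0.019, 0.186, 0.982, -0.003]
contact_force: [0.5, -0.5, -0.4]
gripper_width: 0.603
grasp_force: 0.0
```

Call:
jog_arm(
  motion="60 0 0 -0.02 0 0 0; 60 0 0 -0.06 0 0 0; 60 0 0 -0.12 0 0 0; 60 0 0 -0.2 0 0 0; 60 0 0 -0.28 0 0 0",
)

```text
time: 15.68
tool_pos: [0.4331, 0.3129, 0.1537]
tool_rot: [0.019, 0.186, 0.982, -0.003]
contact_force: [0.9, 0.3, 0.2]
gripper_width: 0.596
grasp_force: 0.0
```

```bash
python3 - <<'E'
from h import *
g=grab_frame('scene');X=cloud(g);m=(np.hypot(X[...,0]-.503,X[...,1]-.29)<.07)&(X[...,2]>.008)&(X[...,2]<.05)&(g['color'].min(-1)>110)
q=X[m];n=np.linalg.svd(q-q.mean(0),full_matrices=False)[2][2];print(m.sum(),q.mean(0),n)
for t in('mat','lid','holder','pot','nut','spanner'):print(t,[(round(a['p'],2),np.array(a['at'])) for a in place_of('scene',t)[:2]])
save(g,'end.png',s=1.4);s=state();print(s['tool_pos'],s['contact_force'],s['time'])
E
```

```text
1223 [0.5078 0.2873 0.0153] [ 0.0008  0.0014 -1.    ]
mat [(0.6, array([ 0.5041,  0.2866, -0.0018]))]
lid [(0.95, array([0.5024, 0.287 , 0.0034])), (0.78, array([ 0.3584, -0.1654, -0.0018]))]
holder [(0.41, array([ 0.5449, -0.0262,  0.0118])), (0.38, array([ 0.3678,  0.1109, -0.0004]))]
pot [(0.61, array([ 0.5368, -0.0233, -0.0026])), (0.56, array([0.7395, 0.1835, 0.0013]))]
nut [(0.56, array([ 0.3642,  0.1106, -0.0022]))]
spanner [(0.66, array([ 0.3674, -0.0215, -0.0026]))]
[0.4323 0.3123 0.1501] [-0.2626  0.596  -0.1891] 16.025
```

View pics/end.png

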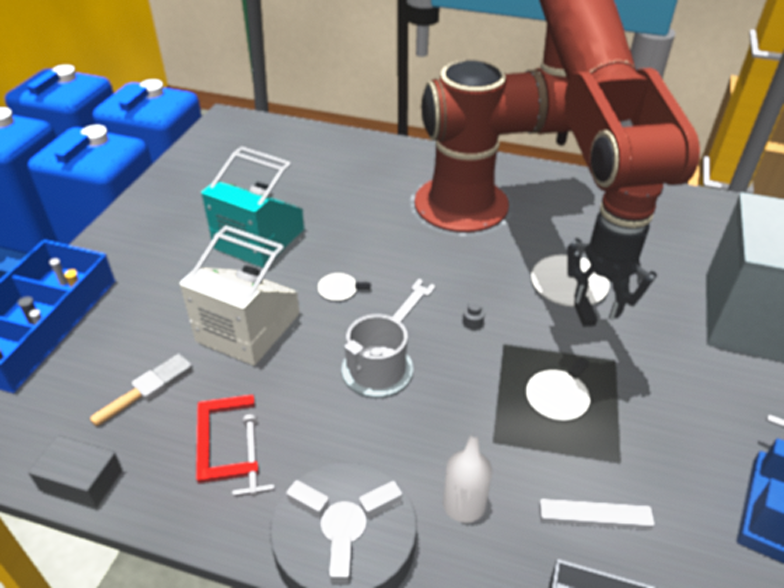

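The lid lies flat at (558,394) on the middle of the mat, the holder is still in the pot at (378,350), and the bystanders are where they were.

```bash
python3 -c "
from plant import *
print(job_done())"
```

```text
the job is handed in; nothing more can be done
None
```

The job is handed in (no verdict came back): I pressed and released the button with the lid seated, then laid the lid flat, grip side up, about 2 mm from the mat's centre; the tap holder is still in the pot and the bystanders look undisturbed.

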